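Set out the sharpening stones

TASK

Set out the sharpening station: bed the dark grey, the terracotta and the white sharpening stone each flat in the wooden base cut to its length, laying them down gently, for they chip if dropped. Once the white stone is bedded, set the small green slurry stone flat on the middle of it, also gently. Leave the wooden off-cut and the brass bench dog that lie among them where they are.

Things in the scene. Friction and masses are not known exactly. Their poses are not given: they have to be found in the camera images.
- stone_coarse: dark grey coarse sharpening stone, a plain block 150 long x 50 wide x 25 mm high, lying flat and loose on the bench, about 410 g. Origin: centre of its underside; x along its length, y across its width, z up.
- stone_medium: terracotta (orange-brown) medium sharpening stone, a plain block 120 long x 50 wide x 25 mm high, lying flat and loose on the bench, about 330 g. Origin: centre of its underside; x along its length, y across its width, z up.
- stone_fine: white fine sharpening stone, a plain block 90 long x 50 wide x 25 mm high, lying flat and loose on the bench, about 250 g. Origin: centre of its underside; x along its length, y across its width, z up.
- base_coarse: longest of three dark wooden stone bases, fixed to the bench: 184 long x 76 wide x 16 mm high, with a tan cork-lined bed 160 x 60 mm sunk 6 mm below the rim (bed floor 10 mm above the bench); its stone of 150 x 50 mm has 5 mm play all round, stands 19 mm proud of the rim and may lie either way round. Origin: centre of the underside; x along its length, y across, z up.
- base_medium: middle of three dark wooden stone bases, fixed to the bench: 154 long x 76 wide x 16 mm high, with a tan cork-lined bed 130 x 60 mm sunk 6 mm below the rim (bed floor 10 mm above the bench); its stone of 120 x 50 mm has 5 mm play all round, stands 19 mm proud of the rim and may lie either way round. Origin: centre of the underside; x along its length, y across, z up.
- base_fine: shortest of three dark wooden stone bases, fixed to the bench: 124 long x 76 wide x 16 mm high, with a tan cork-lined bed 100 x 60 mm sunk 6 mm below the rim (bed floor 10 mm above the bench); its stone of 90 x 50 mm has 5 mm play all round, stands 19 mm proud of the rim and may lie either way round. Origin: centre of the underside; x along its length, y across, z up.
- slurry_stone: small grey-green slurry stone, a block 45 long x 26 wide x 22 mm high, lying loose on the bench, about 60 g. Origin: centre of its underside; x along its length, y across, z up.
- offcut: dark brown hardwood off-cut, 142 long (along its y) x 42 wide x 20 mm high, lying among the stones; not to be moved. Origin: centre of its underside.
- bench_dog: brass-coloured bench dog, a round pin 24 mm across and 70 mm high, standing upright on the bench; not to be moved. Origin: centre of its underside.

How it is judged:
On the way, in this order (a step that is already met when the one before it is completed fails the run):
1. the white stone lies flat in the shortest base, the slurry stone not yet on it (x of stone_fine in the frame of base_fine between -0.009 and 0.009 m and y of stone_fine in the frame of base_fine between -0.009 and 0.009 m and z of stone_fine in the frame of base_fine between 0.006 and 0.0125 m and angle between stone_fine's own z axis and vertical below 0.06 rad and angle between the x axis of stone_fine and the x axis of base_fine, either way round below 0.25 rad and horizontal distance between slurry_stone and stone_fine above 0.04 m), for 0.2 s.
2. the slurry stone lies on the middle of the bedded white stone (x of stone_fine in the frame of base_fine between -0.009 and 0.009 m and y of stone_fine in the frame of base_fine between -0.009 and 0.009 m and z of stone_fine in the frame of base_fine between 0.006 and 0.0125 m and angle between stone_fine's own z axis and vertical below 0.06 rad and angle between the x axis of stone_fine and the x axis of base_fine, either way round below 0.25 rad and x of slurry_stone in the frame of stone_fine between -0.016 and 0.016 m and y of slurry_stone in the frame of stone_fine between -0.013 and 0.013 m and z of slurry_stone in the frame of stone_fine between 0.022 and 0.028 m and angle between slurry_stone's own z axis and vertical below 0.08 rad), for 0.2 s.
At the end, for the whole second after the job is handed in: Each stone lies flat on the bed of the base of its length: within 9 mm of its middle each way, 0.25 rad in line, 0.06 rad level, underside within 2.5 mm of the bed; the slurry stone flat on the white stone within 16 mm lengthwise and 13 mm crosswise of its middle; all at rest (all of step 2 and x of stone_coarse in the frame of base_coarse between -0.009 and 0.009 m and y of stone_coarse in the frame of base_coarse between -0.009 and 0.009 m and z of stone_coarse in the frame of base_coarse between 0.006 and 0.0125 m and angle between each of stone_coarse, stone_medium's own z axis and vertical below 0.06 rad and angle between the x axis of stone_coarse and the x axis of base_coarse, either way round below 0.25 rad and x of stone_medium in the frame of base_medium between -0.009 and 0.009 m and y of stone_medium in the frame of base_medium between -0.009 and 0.009 m and z of stone_medium in the frame of base_medium between 0.006 and 0.0125 m and angle between the x axis of stone_medium and the x axis of base_medium, either way round below 0.25 rad and linear speed of each of stone_coarse, stone_medium, stone_fine, slurry_stone below 0.02 m/s); the robot touches nothing.
It fails at once if the off-cut is shifted more than 20 mm (distance of offcut from where it was at the start of the episode above 0.02 m).
It fails at once if the bench dog is shifted more than 20 mm or knocked over (distance of bench_dog from where it was at the start of the episode above 0.02 m or angle between bench_dog's own z axis and vertical above 0.35 rad).
It fails at once if a stone is dropped or rammed into its base, or the slurry stone onto the white one (faster than 0.5 m/s in the last 25 mm) ((horizontal distance between stone_coarse and base_coarse below 0.03 m and z of stone_coarse in the frame of base_coarse below 0.035 m and linear speed of stone_coarse above 0.5 m/s) or (horizontal distance between stone_medium and base_medium below 0.03 m and z of stone_medium in the frame of base_medium below 0.035 m and linear speed of stone_medium above 0.5 m/s) or (horizontal distance between stone_fine and base_fine below 0.03 m and z of stone_fine in the frame of base_fine below 0.035 m and linear speed of stone_fine above 0.5 m/s) or (horizontal distance between slurry_stone and stone_fine below 0.03 m and z of slurry_stone in the frame of stone_fine below 0.05 m and linear speed of slurry_stone above 0.5 m/s)).
It also fails if it takes over 102 s, if anything falls off the work surface, if the arm or the gripper's body presses on something with over 40 N, if the wrist force passes 120 N, or if a joint passes its speed limit or range.

ROBOT

A 7-joint arm with a two-finger parallel gripper is mounted at the origin on a cart in front of the work surface, level with it; the furniture and walls round the work are solid. World frame = base frame: x ahead of the robot, y to its left, z up, the work surface at z = 0. Lengths are in m, angles in rad, forces in N, time in s.
With the tool pointing down it reaches from about 0.4 to 0.875 m from the base axis. Payload 19.3 kg.
Tool frame: the origin (TCP) lies at the very end of the fingers, on their centre line; the grasp point (between the pads) lies 19 mm behind it; z points along the fingers, y is the line along which they close (so a half turn about z gives the same grasp; the last joint's range is limited). The gripper opens to 85 mm and grips with 20 to 120 N. Pads are 22 mm wide; open, the fingers measure 114 mm over their backs; the gripper's body (76 mm by 85 mm) begins 54 mm behind the grasp point. The pads swing forward as they close: fully open they stand 13 mm farther back than shut.
Start: joints at [-1.279, 0.521, -0.036, 1.599, 0.021, 1.021, -0.113], TCP at [0.221, 0.585, 0.231] pointing down, gripper open.
Joint ranges: [-2.91, 2.91], [-0.3, 2.13], [-1.5, 1.42], [0.17, 2.43], [-1.26, 4.41], [0.16, 1.93], [-2.52, 2.52]. Speed limits (rad/s): [1.89, 1.89, 2.39, 2.39, 3.01, 3.01, 3.01].

INTERFACE

Orientations are given as [roll, pitch, yaw] about the fixed x, y, z axes, in that order (R = Rz(yaw) Ry(pitch) Rx(roll)).
In Python, from workcell import monitor, optics, job_done gives the robot as it stands.
- The arm moves only by the shell command python3 -m handwheel 'ROWS' [FORCE]. ROWS is JSON, a list of rows, each an object of numbers: "dx", "dy", "dz": the shift along the tool's x, y, z in cm; "wx", "wy", "wz": the turn, a rotation vector about the tool's x, y, z in rad; "claw": the opening in per cent of the stroke, from 0 (shut) to 100 (fully open). A call has 1 to 8 rows; each row shifts and turns the commanded pose from where the row before left it, along the tool's axes as they then stand; what a row does not reach is not made up. A row lasts 1/8 s, in which the tool goes at most 62.5 mm and 10.7 degrees, less where a joint would pass 70% of its speed; a pose out of reach is approached as far as the arm can. A call with a gripper value outside its range is refused whole. The fingers move at their own pace and stop on an object; FORCE is the grip in N (left out, the last holds). Time passes only in rows, so rows that do not move let the fingers close. It gives the time, the measured TCP pose, the force, the opening and the grip force at its end, in the units of the state.
- monitor.observe(): the state, without advancing time (a new reading comes with each control period).
- optics.grab_frame(name): name is "scene" or "side" or "wrist"; returns a dict with "frame" (384x512x3 uint8, blue, green, red), "fovy" (degrees; the focal length in pixels is half the picture's height over the tangent of half this angle, whatever the lens; pixels are square), "cx", "cy" (the principal point, pixels), "R" (3x3) and "t" (3): a world point X has camera coordinates R X + t. Camera axes: x right, y down, z forward; pixel columns grow to the right and rows downward; lengths in m; the calibration is good to about 2 mm. A picture is of the moment at which its call begins. There is no depth.
- job_done(): hands the job in; it is judged then, once.
Trained networks look in the newest picture that a camera, given by its name, has taken for a name from the list of things; names that differ only in an ending like _2 or _b are one class to them, and where a whole thing is asked for, a point or a joint stands for the part that bears it (a point fixed in the world has none). Each returns a list of dicts, best first, with "p" (0 to 1); they miss things now and then, are a little off and sometimes report something else, mostly with a low value. They report only what shows in the picture. A call takes as long as a camera call.
- optics.masks_of(name, camera): "region" (384x512 bool, what is visible of it) and "rect" ([left, top, width, height] in pixels, round what is visible of it).
The state is a dict: "clock": time; "qpos": joint angles; "qd": joint speeds; "joint_efforts": joint torques, N m; "position": TCP position; "tool_rot": TCP orientation; "force": force on the tool from outside, world axes, zero at the start; "moment": the same for the moment, N m; "grip_width": finger opening in m; "finger_force": force on a finger pad.
Only numpy, scipy, OpenCV 4.12 (cv2) and the standard library are available. Lean on these libraries where they do the work, as an engineer would, in place of code of your own. Each camera call takes 0.05 s, during which the arm holds its last target. There are 200 camera calls.

## Working session

There is one attempt and no reset: what is moved stays moved. The work goes in short steps, Python scripts to look and compute and a shell command to move; the robot and the scene stay as the last step left them, time stands still between calls to the robot, and variables do not carry over. Pictures are saved under pics/ and viewed, at most 14 in all, crops included, and the job is handed in when it is done.

```bash
mkdir -p pics; cat > h.py <<'E'
import numpy as np, cv2
from workcell import monitor, optics, job_done
N=['stone_coarse','stone_medium','stone_fine','base_coarse','base_medium','base_fine','slurry_stone','offcut','bench_dog']
def ray(c,u,v,z):
    f=c['frame'].shape[0]/2/np.tan(np.radians(c['fovy'])/2)
    R=np.array(c['R']);t=np.array(c['t']);o=-R.T@t
    d=R.T@np.array([(u-c['cx'])/f,(v-c['cy'])/f,1]);return (o+d*(z-o[2])/d[2])[:2]
E
python3 - <<'E'
from h import *
s=monitor.observe();print({k:np.round(s[k],3).tolist() for k in('clock','position','tool_rot','grip_width')})
ims=[]
for n in('scene','side'):
    c=optics.grab_frame(n);R=np.array(c['R']);print(n,c['fovy'],-R.T@np.array(c['t']),R[2])
    cv2.imwrite(f'pics/{n}0.png',c['frame'])
    for k in N:
        for m in optics.masks_of(k,n)[:2]: print(k,round(m['p'],2),m['rect'],int(m['region'].sum()))
E
```

```text
{'clock': 0.0, 'position': [0.221, 0.584, 0.231], 'tool_rot': [-3.141, 0.0, 2.78], 'grip_width': 0.086}
scene 56.21637265605399 [ 0.17284521 -0.69191134  0.49318861] [ 0.37429659  0.79383971 -0.47929174]
stone_coarse 0.61 [213.1, 141.3, 31.6, 21.0] 462
stone_medium 0.92 [193.9, 169.8, 32.9, 31.9] 620
stone_medium 0.15 [211.7, 142.4, 33.3, 18.4] 442
stone_fine 0.72 [181.2, 150.8, 18.2, 18.6] 315
base_coarse 0.65 [222.1, 203.1, 82.1, 40.4] 1907
base_medium 0.86 [284.9, 265.6, 91.3, 65.9] 3255
base_fine 0.87 [261.0, 233.6, 70.4, 39.8] 1724
slurry_stone 0.6 [221.8, 200.1, 15.6, 13.1] 182
offcut 0.68 [245.2, 161.7, 23.1, 26.7] 310
bench_dog 0.72 [273.9, 170.2, 6.7, 26.6] 166
side 56.11774531515667 [ 0.01764761 -0.61219604  0.7330498 ] [ 0.44776227  0.60141957 -0.66166718]
stone_coarse 0.63 [198.3, 124.6, 33.8, 25.8] 512
stone_coarse 0.58 [171.0, 138.9, 18.9, 22.3] 340
stone_medium 0.79 [192.5, 166.1, 38.4, 30.5] 585
stone_fine 0.61 [170.7, 140.3, 18.9, 21.5] 300
base_coarse 0.96 [232.6, 190.7, 72.5, 47.1] 1521
base_fine 0.62 [276.2, 223.3, 56.4, 42.0] 1258
slurry_stone 0.47 [228.7, 191.0, 16.4, 15.9] 173
offcut 0.71 [240.0, 146.3, 26.1, 30.5] 371
bench_dog 0.68 [267.7, 159.4, 8.4, 25.4] 159
```

```bash
python3 - <<'E'
import cv2
a=cv2.imread('pics/scene0.png')[120:350,150:420]; cv2.imwrite('pics/s1.png',cv2.resize(a,None,fx=2.6,fy=2.6,interpolation=cv2.INTER_CUBIC))
a=cv2.imread('pics/side0.png')[100:320,150:400]; cv2.imwrite('pics/s2.png',cv2.resize(a,None,fx=2.6,fy=2.6,interpolation=cv2.INTER_CUBIC))
E
```

```text
(no output)
```

View pics/s1.png

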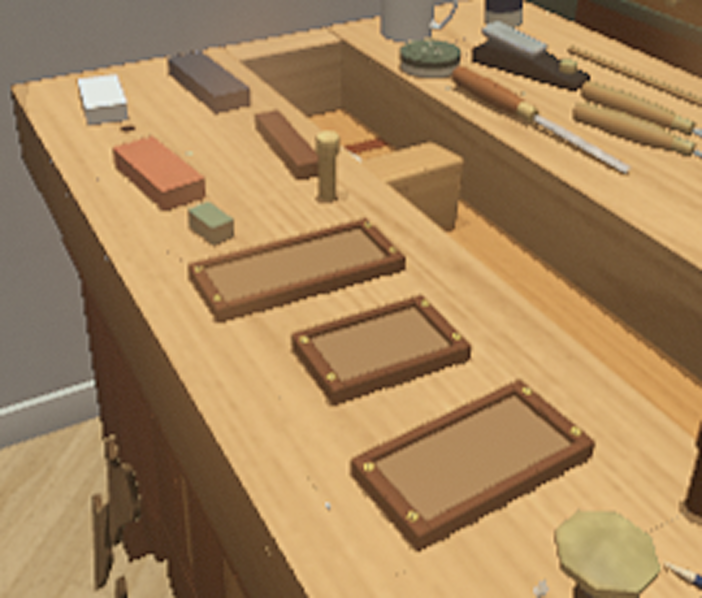

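View pics/s2.png

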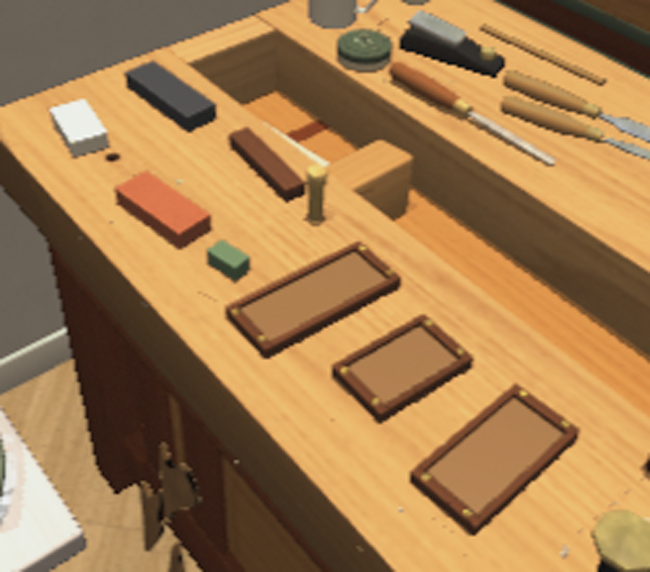

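Both views show all items in line: white (scene ~190,158), dark grey (230,150), terracotta (210,185), slurry (231,206), and the off-cut and dog at (260,175) and (276,183). The bases run coarse (264,223), fine (296,254), medium (330,298). Next I'll fit block silhouettes to the masks.

```bash
cat >> h.py <<'E'
from scipy.optimize import minimize
D=dict(stone_coarse=(.15,.05,.025),stone_medium=(.12,.05,.025),stone_fine=(.09,.05,.025),base_coarse=(.184,.076,.016),base_medium=(.154,.076,.016),base_fine=(.124,.076,.016),slurry_stone=(.045,.026,.022),offcut=(.042,.142,.02),bench_dog=(.024,.024,.07))
def hull(c,p,d,z0):
    x,y,a=p;f=192/np.tan(np.radians(c['fovy'])/2)
    L=np.array([[sx*d[0]/2,sy*d[1]/2,z] for sx in(-1,1) for sy in(-1,1) for z in(z0,z0+d[2])])
    W=L@np.array([[np.cos(a),np.sin(a),0],[-np.sin(a),np.cos(a),0],[0,0,1]])+[x,y,0]
    C=W@np.array(c['R']).T+c['t'];return cv2.convexHull(np.float32(C[:,:2]/C[:,2:]*f+[c['cx'],c['cy']]))
def fit(k,views,z0=0,S=4):
    # views: list of (cam, region)
    big=[(c,cv2.resize(m.astype(np.uint8),None,fx=S,fy=S,interpolation=cv2.INTER_NEAREST)) for c,m in views]
    def cost(q):
        r=0
        for c,m in big:
            b=np.zeros_like(m);cv2.fillConvexPoly(b,np.int32(np.round((hull(c,(q[0]/10,q[1]/10,q[2]),D[k],z0)+.5)*S-.5)),1)
            r+=(b!=m).sum()/m.sum()
        return r/len(big)
    c,m=views[0];v,u=np.nonzero(m);x0=ray(c,u.mean(),v.mean(),z0+D[k][2]/2)
    best=min((minimize(cost,[x0[0]*10,x0[1]*10,a],method='Nelder-Mead',options=dict(initial_simplex=[[x0[0]*10+i*.15,x0[1]*10+j*.15,a+l] for i,j,l in((0,0,0),(1,0,0),(0,1,0),(0,0,.25))],xatol=2e-3,fatol=1e-4)) for a in np.arange(0,np.pi,np.pi/6)),key=lambda r:r.fun)
    q=best.x;return np.round([q[0]/10,q[1]/10,(q[2]+np.pi/2)%np.pi-np.pi/2,best.fun],4)
def look(cams,names,z0=0):
    V={k:[] for k in names}
    for n in cams:
        c=optics.grab_frame(n)
        for k in names:
            r=optics.masks_of(k,n)
            if r and r[0]['p']>.4: V[k].append((c,r[0]['region']))
    return {k:fit(k,v,z0) for k,v in V.items() if v},V
E
python3 - <<'E'
from h import *
P,V=look(('scene','side'),N)
for k in P: print(k,len(V[k]),P[k],[fit(k,[v]).tolist() for v in V[k]])
c=optics.grab_frame('wrist');R=np.array(c['R']);s=monitor.observe();print(s['clock'],-R.T@np.array(c['t']),R,c['fovy'],s['position'])
E
```

```text
stone_coarse 2 [ 0.5696  0.3653 -1.5209  0.0626] [[0.5698, 0.3637, -1.5403, 0.0675], [0.5692, 0.3658, -1.5267, 0.0549]]
stone_medium 2 [ 0.429   0.16   -1.4537  0.1072] [[0.4313, 0.1608, -1.4679, 0.1484], [0.4284, 0.1606, -1.4448, 0.0452]]
stone_fine 2 [0.4303 0.3723 1.3911 0.0884] [[0.4305, 0.3722, 1.386, 0.113], [0.4304, 0.3739, 1.389, 0.0535]]
base_coarse 2 [ 0.4845 -0.0629 -0.0266  0.0406] [[0.4849, -0.063, -0.0386, 0.0402], [0.4843, -0.0627, -0.0224, 0.0363]]
base_medium 2 [ 0.4886 -0.323   0.077   0.0698] [[0.4913, -0.3228, 0.0724, 0.0658], [0.4878, -0.3231, 0.0919, 0.0615]]
base_fine 1 [ 0.4921 -0.1933 -0.0352  0.0563] [[0.4921, -0.1933, -0.0352, 0.0563]]
slurry_stone 2 [ 0.4406  0.0402 -1.38    0.0949] [[0.4415, 0.0398, -1.354, 0.1006], [0.4398, 0.0401, -1.3581, 0.0651]]
offcut 2 [ 0.5839  0.1606 -0.22    0.3229] [[0.5833, 0.1609, -0.2287, 0.3106], [0.584, 0.1621, -0.1965, 0.3213]]
bench_dog 1 [0.5761 0.0503 1.0779 0.2872] [[0.5761, 0.0503, 1.0779, 0.2872]]
2.05 [0.15919953 0.60913011 0.37431352] [[ 3.52934726e-01  9.35647747e-01 -6.10245479e-04]
 [ 9.02986004e-01 -3.40443455e-01  2.62134566e-01]
 [ 2.45057862e-01 -9.30674343e-02 -9.65031138e-01]] 71.11822252180977 [0.2212562  0.58451566 0.23129613]
```

```bash
cat >> h.py <<'E'
def go(x,y,z,yaw):
    s=monitor.observe();p=np.array(s['position']);r=s['tool_rot'];cy=r[2]
    wz=-((yaw-cy+np.pi)%(2*np.pi)-np.pi);d=np.array([x,y,z])-p
    print('t',round(s['clock'],2),'p',np.round(p,4),'rot',np.round(r,3),'w',round(s['grip_width'],4))
    print('wz',round(wz,3),'then dx dy dz cm',np.round([100*(d[0]*np.cos(yaw)+d[1]*np.sin(yaw)),100*(d[0]*np.sin(yaw)-d[1]*np.cos(yaw)),-100*d[2]],2))
    print('before-turn dx dy',np.round([100*(d[0]*np.cos(cy)+d[1]*np.sin(cy)),100*(d[0]*np.sin(cy)-d[1]*np.cos(cy))],2))
E
python3 -c "
from h import *
go(.4303,.3725,.15,1.391)"
```

```text
t 2.05 p [0.2213 0.5845 0.2313] rot [-3.142  0.     2.78 ] w 0.0851
wz 1.389 then dx dy dz cm [-17.12  24.36   8.13]
before-turn dx dy [-27.06 -12.43]
```

```bash
python3 -m handwheel '[{"wz":0.174},{"wz":0.174},{"wz":0.174},{"wz":0.174},{"wz":0.174},{"wz":0.174},{"wz":0.174},{"wz":0.174}]' 80; python3 -c "
from h import *
go(.4303,.3725,.15,1.391)"
```

```text
t 2.05 p [0.2213 0.5845 0.2313] rot [-3.142  0.     2.78 ] w 0.0851
wz 1.389 then dx dy dz cm [-17.12  24.36   8.13]
before-turn dx dy [-27.06 -12.43]schema error: expected keys dx, dy, dz, wx, wy, wz, claw
```

```bash
python3 -m handwheel '[{"dx":0,"dy":0,"dz":0,"wx":0,"wy":0,"wz":0.174,"claw":100},{"dx":0,"dy":0,"dz":0,"wx":0,"wy":0,"wz":0.174,"claw":100},{"dx":0,"dy":0,"dz":0,"wx":0,"wy":0,"wz":0.174,"claw":100},{"dx":0,"dy":0,"dz":0,"wx":0,"wy":0,"wz":0.174,"claw":100},{"dx":0,"dy":0,"dz":0,"wx":0,"wy":0,"wz":0.174,"claw":100},{"dx":0,"dy":0,"dz":0,"wx":0,"wy":0,"wz":0.174,"claw":100},{"dx":0,"dy":0,"dz":0,"wx":0,"wy":0,"wz":0.174,"claw":100},{"dx":0,"dy":0,"dz":0,"wx":0,"wy":0,"wz":0.174,"claw":100}]' 80; python3 -c "
from h import *
go(.4303,.3725,.15,1.391)"
```

```text
clock: 3.05
position: [0.2212, 0.5846, 0.2313]
tool_rot: [-3.142, -0.0, 1.382]
force: [-0.5, 0.4, -0.3]
grip_width: 0.0857
finger_force: 0.0
t 3.05 p [0.2212 0.5846 0.2313] rot [-3.142 -0.     1.382] w 0.0857
wz -0.009 then dx dy dz cm [-17.12  24.37   8.13]
before-turn dx dy [-16.91  24.52]
```

```bash
python3 -m handwheel '[{"dx":-2.82,"dy":4.09,"dz":1.0,"wx":0,"wy":0,"wz":0,"claw":100},{"dx":-2.82,"dy":4.09,"dz":1.0,"wx":0,"wy":0,"wz":0,"claw":100},{"dx":-2.82,"dy":4.09,"dz":1.0,"wx":0,"wy":0,"wz":0,"claw":100},{"dx":-2.82,"dy":4.09,"dz":1.0,"wx":0,"wy":0,"wz":0,"claw":100},{"dx":-2.82,"dy":4.09,"dz":1.0,"wx":0,"wy":0,"wz":0,"claw":100},{"dx":-2.82,"dy":4.09,"dz":1.0,"wx":0,"wy":0,"wz":0,"claw":100},{"dx":0,"dy":0,"dz":0,"wx":0,"wy":0,"wz":0,"claw":100}]' 80; python3 - <<'E'
from h import *
P,V=look(('wrist',),('stone_fine','stone_coarse'));print(P)
cv2.imwrite('pics/w1.png',V['stone_fine'][0][0]['frame'])
x,y,a,_=P['stone_fine'];go(x,y,.008,a)
E
```

```text
clock: 3.92
position: [0.4343, 0.37, 0.1709]
tool_rot: [3.141, 0.001, 1.382]
force: [-0.2, 1.2, 0.6]
grip_width: 0.0854
finger_force: 0.0
{'stone_fine': array([0.431 , 0.371 , 1.4145, 0.0384]), 'stone_coarse': array([ 0.5698,  0.3645, -1.517 ,  0.0307])}
t 4.08 p [0.4313 0.3742 0.1714] rot [-3.141 -0.     1.388] w 0.0857
wz -0.026 then dx dy dz cm [-0.32  0.02 16.34]
before-turn dx dy [-0.32  0.03]
```

View pics/w1.png

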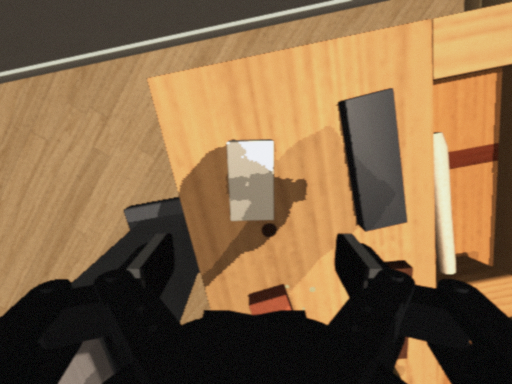

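The wrist view shows the white stone clear at (250,180) and the dark one at (375,160). Both fits agree within about 3 mm, so I'm descending.

```bash
python3 -m handwheel '[{"dx":-0.3,"dy":0,"dz":5,"wx":0,"wy":0,"wz":-0.026,"claw":100},{"dx":0,"dy":0,"dz":5,"wx":0,"wy":0,"wz":0,"claw":100},{"dx":0,"dy":0,"dz":3.8,"wx":0,"wy":0,"wz":0,"claw":100},{"dx":0,"dy":0,"dz":2.5,"wx":0,"wy":0,"wz":0,"claw":100},{"dx":0,"dy":0,"dz":0,"wx":0,"wy":0,"wz":0,"claw":100},{"dx":0,"dy":0,"dz":0,"wx":0,"wy":0,"wz":0,"claw":0},{"dx":0,"dy":0,"dz":0,"wx":0,"wy":0,"wz":0,"claw":0},{"dx":0,"dy":0,"dz":0,"wx":0,"wy":0,"wz":0,"claw":0}]' 80;python3 -m handwheel '[{"dx":0,"dy":0,"dz":0,"wx":0,"wy":0,"wz":0,"claw":0},{"dx":0,"dy":0,"dz":0,"wx":0,"wy":0,"wz":0,"claw":0}]'
```

```text
clock: 5.08
position: [0.4316, 0.3713, 0.01]
tool_rot: [3.141, -0.002, 1.414]
force: [-3.7, -1.6, 16.4]
grip_width: 0.0479
finger_force: 81.8
clock: 5.32
position: [0.4316, 0.3713, 0.01]
tool_rot: [3.141, -0.002, 1.414]
force: [-4.5, -1.6, 15.2]
grip_width: 0.0481
finger_force: 81.8
```

```bash
python3 -m handwheel '[{"dx":0,"dy":0,"dz":-2,"wx":0,"wy":0,"wz":0,"claw":0},{"dx":0,"dy":0,"dz":-5,"wx":0,"wy":0,"wz":0,"claw":0},{"dx":0,"dy":0,"dz":-5,"wx":0,"wy":0,"wz":0,"claw":0},{"dx":0,"dy":0,"dz":-5,"wx":0,"wy":0,"wz":0,"claw":0},{"dx":0,"dy":0,"dz":0,"wx":0,"wy":0,"wz":0,"claw":0}]' 80;python3 - <<'E'
from h import *
go(.4921,-.1933,.14,-.0352)
E
```

```text
clock: 5.95
position: [0.4325, 0.3716, 0.1831]
tool_rot: [3.138, -0.006, 1.414]
force: [-0.1, -0.2, -2.4]
grip_width: 0.048
finger_force: 84.4
t 5.95 p [0.4325 0.3716 0.1831] rot [ 3.138 -0.006  1.414] w 0.048
wz 1.449 then dx dy dz cm [ 7.94 56.25  4.31]
before-turn dx dy [-54.86  14.73]
```

```bash
python3 -m handwheel '[{"dx":0,"dy":0,"dz":0,"wx":0,"wy":0,"wz":0.181,"claw":0},{"dx":0,"dy":0,"dz":0,"wx":0,"wy":0,"wz":0.181,"claw":0},{"dx":0,"dy":0,"dz":0,"wx":0,"wy":0,"wz":0.181,"claw":0},{"dx":0,"dy":0,"dz":0,"wx":0,"wy":0,"wz":0.181,"claw":0},{"dx":0,"dy":0,"dz":0,"wx":0,"wy":0,"wz":0.181,"claw":0},{"dx":0,"dy":0,"dz":0,"wx":0,"wy":0,"wz":0.181,"claw":0},{"dx":0,"dy":0,"dz":0,"wx":0,"wy":0,"wz":0.181,"claw":0},{"dx":0,"dy":0,"dz":0,"wx":0,"wy":0,"wz":0.181,"claw":0}]' 
python3 -m handwheel '[{"dx":0.7,"dy":4.7,"dz":0,"wx":0,"wy":0,"wz":0,"claw":0},{"dx":0.7,"dy":4.7,"dz":0,"wx":0,"wy":0,"wz":0,"claw":0},{"dx":0.7,"dy":4.7,"dz":0,"wx":0,"wy":0,"wz":0,"claw":0},{"dx":0.7,"dy":4.7,"dz":0,"wx":0,"wy":0,"wz":0,"claw":0},{"dx":0.7,"dy":4.7,"dz":0,"wx":0,"wy":0,"wz":0,"claw":0},{"dx":0.7,"dy":4.7,"dz":0,"wx":0,"wy":0,"wz":0,"claw":0},{"dx":0.7,"dy":4.7,"dz":0,"wx":0,"wy":0,"wz":0,"claw":0},{"dx":0.7,"dy":4.7,"dz":0,"wx":0,"wy":0,"wz":0,"claw":0}]' 
python3 -m handwheel '[{"dx":0.6,"dy":4.7,"dz":0,"wx":0,"wy":0,"wz":0,"claw":0},{"dx":0.6,"dy":4.7,"dz":0,"wx":0,"wy":0,"wz":0,"claw":0},{"dx":0.6,"dy":4.7,"dz":0,"wx":0,"wy":0,"wz":0,"claw":0},{"dx":0.5,"dy":4.6,"dz":0,"wx":0,"wy":0,"wz":0,"claw":0},{"dx":0,"dy":0,"dz":0,"wx":0,"wy":0,"wz":0,"claw":0},{"dx":0,"dy":0,"dz":0,"wx":0,"wy":0,"wz":0,"claw":0}]' 
python3 - <<'E'
from h import *
P,V=look(('scene','side','wrist'),('base_fine','base_coarse'));print(P)
for k in V:
  for v in V[k]: print(k,fit(k,[v]))
s=monitor.observe();zs=s['position'][2]-.010
P2,V2=look(('scene','side','wrist'),('stone_fine',),zs);print(P2)
for v in V2['stone_fine']: print(fit('stone_fine',[v],zs))
c=optics.grab_frame('wrist');cv2.imwrite('pics/w2.png',c['frame'])
x,y,a,_=P['base_fine'];go(x,y,.02,a)
E
```

```text
clock: 6.95
position: [0.4307, 0.3703, 0.1782]
tool_rot: [3.141, 0.001, -0.04]
force: [-0.5, 0.2, -2.1]
grip_width: 0.0479
finger_force: 84.3
clock: 7.95
position: [0.4739, -0.0085, 0.1783]
tool_rot: [-3.141, 0.0, -0.034]
force: [0.9, -0.2, -1.6]
grip_width: 0.0481
finger_force: 84.3
clock: 8.7
position: [0.4905, -0.1944, 0.1781]
tool_rot: [-3.141, 0.001, -0.035]
force: [-0.4, -0.0, -2.6]
grip_width: 0.0477
finger_force: 84.3
{'base_fine': array([ 0.4929, -0.193 , -0.0322,  0.6026]), 'base_coarse': array([ 0.4838, -0.063 , -0.0327,  0.073 ])}
base_fine [ 0.4948 -0.1901 -0.0421  0.091 ]
base_fine [ 0.4911 -0.1932 -0.0258  0.0491]
base_fine [ 0.4928 -0.1933 -0.0324  1.6375]
base_coarse [ 0.4843 -0.0634 -0.0304  0.0369]
base_coarse [ 0.4841 -0.0629 -0.0539  0.1284]
base_coarse [ 0.4839 -0.0633 -0.0349  0.0488]
{'stone_fine': array([ 0.4896, -0.1933, -0.0338,  0.3427])}
[ 0.4919 -0.192  -0.0228  0.4183]
[ 0.479  -0.1835  0.725   0.4679]
[ 0.4894 -0.1941 -0.0321  0.1087]
t 9.5 p [ 0.4909 -0.1949  0.1783] rot [ 3.142  0.    -0.034] w 0.0476
wz -0.002 then dx dy dz cm [ 0.2  -0.19 15.83]
before-turn dx dy [ 0.2  -0.19]
```

View pics/w2.png

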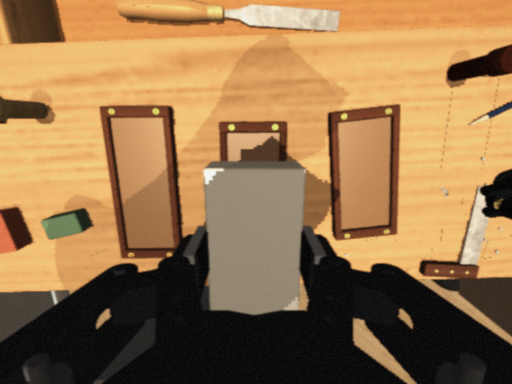

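The stone (255,235) sits square over the shortest base (top edge at row 125). Lowering it with small corrections.

```bash
python3 -m handwheel '[{"dx":0.25,"dy":-0.15,"dz":4,"wx":0,"wy":0,"wz":0,"claw":0},{"dx":0,"dy":0,"dz":4,"wx":0,"wy":0,"wz":0,"claw":0},{"dx":0,"dy":0,"dz":3.5,"wx":0,"wy":0,"wz":0,"claw":0},{"dx":0,"dy":0,"dz":2,"wx":0,"wy":0,"wz":0,"claw":0},{"dx":0,"dy":0,"dz":1,"wx":0,"wy":0,"wz":0,"claw":0},{"dx":0,"dy":0,"dz":0.6,"wx":0,"wy":0,"wz":0,"claw":0},{"dx":0,"dy":0,"dz":0.5,"wx":0,"wy":0,"wz":0,"claw":0},{"dx":0,"dy":0,"dz":0,"wx":0,"wy":0,"wz":0,"claw":0}]'
```

```text
clock: 10.5
position: [0.4935, -0.1934, 0.0225]
tool_rot: [-3.142, -0.0, -0.034]
force: [0.3, -0.5, -1.4]
grip_width: 0.0481
finger_force: 84.3
```

```bash
python3 -m handwheel '[{"dx":0,"dy":0,"dz":0.15,"wx":0,"wy":0,"wz":0,"claw":0},{"dx":0,"dy":0,"dz":0.1,"wx":0,"wy":0,"wz":0,"claw":0},{"dx":0,"dy":0,"dz":0.05,"wx":0,"wy":0,"wz":0,"claw":0},{"dx":0,"dy":0,"dz":0,"wx":0,"wy":0,"wz":0,"claw":0}]'
```

```text
clock: 11.0
position: [0.4936, -0.1934, 0.02]
tool_rot: [-3.141, -0.001, -0.034]
force: [-2.9, 2.6, 14.4]
grip_width: 0.0478
finger_force: 86.2
```

Contact at z=0.020 as predicted. Release and rise.

```bash
python3 -m handwheel '[{"dx":0,"dy":0,"dz":-0.05,"wx":0,"wy":0,"wz":0,"claw":70},{"dx":0,"dy":0,"dz":0,"wx":0,"wy":0,"wz":0,"claw":85},{"dx":0,"dy":0,"dz":0,"wx":0,"wy":0,"wz":0,"claw":100},{"dx":0,"dy":0,"dz":-2,"wx":0,"wy":0,"wz":0,"claw":100},{"dx":0,"dy":0,"dz":-5,"wx":0,"wy":0,"wz":0,"claw":100},{"dx":0,"dy":0,"dz":-5,"wx":0,"wy":0,"wz":0,"claw":100},{"dx":0,"dy":0,"dz":-5,"wx":0,"wy":0,"wz":0,"claw":100},{"dx":0,"dy":0,"dz":0,"wx":0,"wy":0,"wz":0,"claw":100}]'
python3 - <<'E'
from h import *
P2,V2=look(('wrist','side'),('stone_fine',),.01);print(P2,[fit('stone_fine',[v],.01) for v in V2['stone_fine']])
cv2.imwrite('pics/w3.png',V2['stone_fine'][0][0]['frame'])
go(.4403,.0402,.14,1.775)
E
```

```text
clock: 12.0
position: [0.4948, -0.1939, 0.1928]
tool_rot: [3.141, -0.005, -0.034]
force: [0.1, 0.3, -1.1]
grip_width: 0.0852
finger_force: 0.0
{'stone_fine': array([ 0.4912, -0.1927, -0.0327,  0.0698])} [array([ 0.4918, -0.1927, -0.0351,  0.0288]), array([ 0.4934, -0.191 , -0.0194,  0.0979])]
t 12.2 p [ 0.493  -0.1931  0.1889] rot [-3.141e+00  2.000e-03 -3.400e-02] w 0.0854
wz -1.809 then dx dy dz cm [23.92 -0.43  4.89]
before-turn dx dy [ -6.06 -23.14]
```

View pics/w3.png

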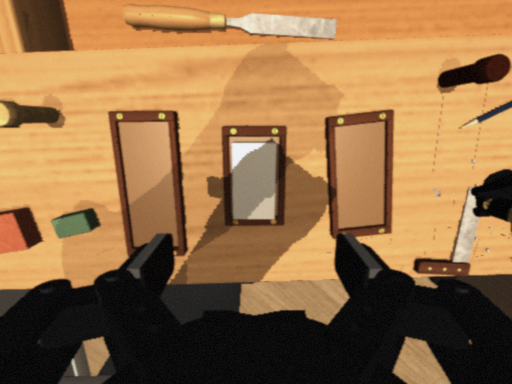

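White stone is bedded at (255,180), centred within about 1 mm. Next the slurry stone at (75,222).

```bash
python3 -m handwheel '[{"dx":-1.5,"dy":-5.8,"dz":0,"wx":0,"wy":0,"wz":0,"claw":100},{"dx":-1.5,"dy":-5.8,"dz":0,"wx":0,"wy":0,"wz":0,"claw":100},{"dx":-1.5,"dy":-5.8,"dz":0,"wx":0,"wy":0,"wz":0,"claw":100},{"dx":-1.5,"dy":-5.8,"dz":0,"wx":0,"wy":0,"wz":0,"claw":100},{"dx":0,"dy":0,"dz":0,"wx":0,"wy":0,"wz":-0.181,"claw":100},{"dx":0,"dy":0,"dz":0,"wx":0,"wy":0,"wz":-0.181,"claw":100},{"dx":0,"dy":0,"dz":0,"wx":0,"wy":0,"wz":-0.181,"claw":100},{"dx":0,"dy":0,"dz":0,"wx":0,"wy":0,"wz":-0.181,"claw":100}]'
python3 -m handwheel '[{"dx":0,"dy":0,"dz":0,"wx":0,"wy":0,"wz":-0.181,"claw":100},{"dx":0,"dy":0,"dz":0,"wx":0,"wy":0,"wz":-0.181,"claw":100},{"dx":0,"dy":0,"dz":0,"wx":0,"wy":0,"wz":-0.181,"claw":100},{"dx":0,"dy":0,"dz":0,"wx":0,"wy":0,"wz":-0.181,"claw":100},{"dx":0,"dy":0,"dz":0,"wx":0,"wy":0,"wz":-0.181,"claw":100},{"dx":0,"dy":0,"dz":0,"wx":0,"wy":0,"wz":-0.181,"claw":100},{"dx":0,"dy":0,"dz":0,"wx":0,"wy":0,"wz":0,"claw":100},{"dx":0,"dy":0,"dz":0,"wx":0,"wy":0,"wz":0,"claw":100}]'
python3 - <<'E'
from h import *
P,V=look(('wrist',),('slurry_stone','stone_medium'));print(P)
x,y,a,_=P['slurry_stone'];go(x,y,.006,a+(np.pi if a<0 else 0))
E
```

```text
clock: 13.2
position: [0.4409, 0.0404, 0.189]
tool_rot: [-3.141, 0.002, 0.696]
force: [0.5, -0.8, 0.3]
grip_width: 0.0853
finger_force: 0.0
clock: 14.2
position: [0.4412, 0.0403, 0.1894]
tool_rot: [-3.141, 0.0, 1.771]
force: [0.7, -0.5, 0.1]
grip_width: 0.0852
finger_force: 0.0
{'slurry_stone': array([ 0.4421,  0.0388, -1.3814,  0.0575]), 'stone_medium': array([ 0.4299,  0.1596, -1.4344,  0.0276])}
t 14.35 p [0.4413 0.0405 0.1896] rot [-3.141  0.     1.774] w 0.0858
wz 0.013 then dx dy dz cm [-0.18  0.05 18.36]
before-turn dx dy [-0.18  0.04]
```

```bash
python3 -m handwheel '[{"dx":-0.15,"dy":0.05,"dz":5,"wx":0,"wy":0,"wz":0,"claw":100},{"dx":0,"dy":0,"dz":5,"wx":0,"wy":0,"wz":0,"claw":100},{"dx":0,"dy":0,"dz":5,"wx":0,"wy":0,"wz":0,"claw":100},{"dx":0,"dy":0,"dz":3.2,"wx":0,"wy":0,"wz":0,"claw":100},{"dx":0,"dy":0,"dz":0,"wx":0,"wy":0,"wz":0,"claw":100},{"dx":0,"dy":0,"dz":0,"wx":0,"wy":0,"wz":0,"claw":0},{"dx":0,"dy":0,"dz":0,"wx":0,"wy":0,"wz":0,"claw":0},{"dx":0,"dy":0,"dz":0,"wx":0,"wy":0,"wz":0,"claw":0}]' 50
python3 -m handwheel '[{"dx":0,"dy":0,"dz":0,"wx":0,"wy":0,"wz":0,"claw":0},{"dx":0,"dy":0,"dz":0,"wx":0,"wy":0,"wz":0,"claw":0},{"dx":0,"dy":0,"dz":0,"wx":0,"wy":0,"wz":0,"claw":0}]'
python3 -m handwheel '[{"dx":0,"dy":0,"dz":-2,"wx":0,"wy":0,"wz":0,"claw":0},{"dx":0,"dy":0,"dz":-4,"wx":0,"wy":0,"wz":0,"claw":0},{"dx":0,"dy":0,"dz":-5,"wx":0,"wy":0,"wz":0,"claw":0},{"dx":0,"dy":0,"dz":-4,"wx":0,"wy":0,"wz":0,"claw":0},{"dx":0,"dy":0,"dz":0,"wx":0,"wy":0,"wz":0,"claw":0}]' 
python3 - <<'E'
from h import *
go(.492,-.193,.15,1.774)
E
```

```text
clock: 15.35
position: [0.4428, 0.0394, 0.0088]
tool_rot: [3.14, -0.0, 1.776]
force: [0.2, 0.7, 0.2]
grip_width: 0.0325
finger_force: 0.0
clock: 15.72
position: [0.4427, 0.0393, 0.0087]
tool_rot: [3.14, -0.0, 1.776]
force: [-2.9, 0.6, 19.3]
grip_width: 0.0247
finger_force: 48.2
clock: 16.35
position: [0.4434, 0.0396, 0.1605]
tool_rot: [3.137, -0.001, 1.776]
force: [-0.2, -0.1, -1.7]
grip_width: 0.0247
finger_force: 50.8
t 16.35 p [0.4434 0.0396 0.1605] rot [ 3.137e+00 -1.000e-03  1.776e+00] w 0.0247
wz 0.002 then dx dy dz cm [-23.76   0.06   1.05]
before-turn dx dy [-2.376e+01  2.000e-02]
```

```bash
python3 -m handwheel '[{"dx":-4.8,"dy":0,"dz":0,"wx":0,"wy":0,"wz":0,"claw":0},{"dx":-4.8,"dy":0,"dz":0,"wx":0,"wy":0,"wz":0,"claw":0},{"dx":-4.8,"dy":0,"dz":0,"wx":0,"wy":0,"wz":0,"claw":0},{"dx":-4.8,"dy":0,"dz":0,"wx":0,"wy":0,"wz":0,"claw":0},{"dx":-4.6,"dy":0,"dz":0,"wx":0,"wy":0,"wz":0,"claw":0},{"dx":0,"dy":0,"dz":3,"wx":0,"wy":0,"wz":0,"claw":0},{"dx":0,"dy":0,"dz":3,"wx":0,"wy":0,"wz":0,"claw":0},{"dx":0,"dy":0,"dz":0,"wx":0,"wy":0,"wz":0,"claw":0}]' 
python3 - <<'E'
from h import *
s=monitor.observe()
P,V=look(('wrist','side'),('slurry_stone',),s['position'][2]-.0087);print(P,[fit('slurry_stone',[v],s['position'][2]-.0087) for v in V['slurry_stone']])
cv2.imwrite('pics/w4.png',V['slurry_stone'][0][0]['frame'])
go(.492,-.193,.0437,1.774)
E
```

```text
clock: 17.35
position: [0.4891, -0.1936, 0.0959]
tool_rot: [-3.138, -0.002, 1.775]
force: [0.1, -0.5, -0.2]
grip_width: 0.0245
finger_force: 50.8
{'slurry_stone': array([ 0.4896, -0.1931, -1.3195,  0.9987])} [array([ 0.4897, -0.1939, -1.3582,  0.0791]), array([ 0.5018, -0.1978,  0.7193,  1.2272])]
t 17.55 p [ 0.4911 -0.194   0.0988] rot [3.140e+00 1.000e-03 1.776e+00] w 0.0243
wz 0.002 then dx dy dz cm [0.08 0.11 5.51]
before-turn dx dy [0.08 0.11]
```

View pics/w4.png

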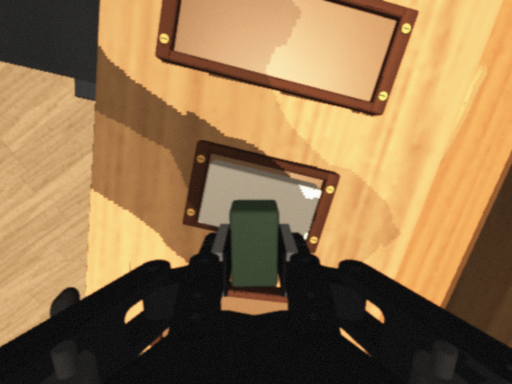

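The slurry stone (255,243) is held level over the white stone. Lowering it slowly.

```bash
python3 -m handwheel '[{"dx":0,"dy":0.15,"dz":2,"wx":0,"wy":0,"wz":0,"claw":0},{"dx":0,"dy":0,"dz":2,"wx":0,"wy":0,"wz":0,"claw":0},{"dx":0,"dy":0,"dz":0.7,"wx":0,"wy":0,"wz":0,"claw":0},{"dx":0,"dy":0,"dz":0.4,"wx":0,"wy":0,"wz":0,"claw":0},{"dx":0,"dy":0,"dz":0.2,"wx":0,"wy":0,"wz":0,"claw":0},{"dx":0,"dy":0,"dz":0.15,"wx":0,"wy":0,"wz":0,"claw":0},{"dx":0,"dy":0,"dz":0,"wx":0,"wy":0,"wz":0,"claw":0}]'
```

```text
clock: 18.42
position: [0.4924, -0.1936, 0.0438]
tool_rot: [3.141, 0.0, 1.776]
force: [-0.2, 0.3, 4.4]
grip_width: 0.025
finger_force: 51.3
```

```bash
python3 -m handwheel '[{"dx":0,"dy":0,"dz":0,"wx":0,"wy":0,"wz":0,"claw":40},{"dx":0,"dy":0,"dz":0,"wx":0,"wy":0,"wz":0,"claw":55},{"dx":0,"dy":0,"dz":0,"wx":0,"wy":0,"wz":0,"claw":70},{"dx":0,"dy":0,"dz":-2,"wx":0,"wy":0,"wz":0,"claw":100},{"dx":0,"dy":0,"dz":-4,"wx":0,"wy":0,"wz":0,"claw":100},{"dx":0,"dy":0,"dz":-5,"wx":0,"wy":0,"wz":0,"claw":100},{"dx":0,"dy":0,"dz":-4,"wx":0,"wy":0,"wz":0,"claw":100},{"dx":0,"dy":0,"dz":0,"wx":0,"wy":0,"wz":0,"claw":100}]'
python3 - <<'E'
from h import *
P,V=look(('wrist','side'),('slurry_stone',),.035);print(P,[fit('slurry_stone',[v],.035) for v in V['slurry_stone']])
P,V=look(('wrist','side'),('stone_fine',),.01);print(P)
go(.4290,.1603,.17,1.697)
E
```

```text
clock: 19.42
position: [0.4933, -0.194, 0.196]
tool_rot: [3.137, 0.002, 1.776]
force: [-0.2, -0.6, -1.0]
grip_width: 0.0855
finger_force: 0.0
{'slurry_stone': array([ 0.4926, -0.1929, -1.3206,  0.1468])} [array([ 0.4931, -0.1929, -1.3537,  0.0561]), array([ 0.4923, -0.1922, -1.1363,  0.2117])]
{'stone_fine': array([ 0.4924, -0.1923, -0.0325,  0.4423])}
t 19.82 p [ 0.4918 -0.1936  0.1926] rot [-3.14  -0.     1.776] w 0.0854
wz 0.079 then dx dy dz cm [35.9  -1.78  2.26]
before-turn dx dy [35.92  1.05]
```

Centred. On to the terracotta stone.

```bash
python3 -m handwheel '[{"dx":0,"dy":0,"dz":0,"wx":0,"wy":0,"wz":0.08,"claw":100},{"dx":5.98,"dy":-0.3,"dz":0.3,"wx":0,"wy":0,"wz":0,"claw":100},{"dx":5.98,"dy":-0.3,"dz":0.3,"wx":0,"wy":0,"wz":0,"claw":100},{"dx":5.98,"dy":-0.3,"dz":0.3,"wx":0,"wy":0,"wz":0,"claw":100},{"dx":5.98,"dy":-0.3,"dz":0.3,"wx":0,"wy":0,"wz":0,"claw":100},{"dx":5.98,"dy":-0.3,"dz":0.3,"wx":0,"wy":0,"wz":0,"claw":100},{"dx":5.98,"dy":-0.3,"dz":0.3,"wx":0,"wy":0,"wz":0,"claw":100},{"dx":0,"dy":0,"dz":0,"wx":0,"wy":0,"wz":0,"claw":100}]' 
python3 -m handwheel '[{"dx":0,"dy":0,"dz":0,"wx":0,"wy":0,"wz":0,"claw":100}]' 80
python3 - <<'E'
from h import *
P,V=look(('wrist',),('stone_medium',));print(P)
x,y,a,_=P['stone_medium'];go(x,y,.008,a+(np.pi if a<0 else 0))
E
```

```text
clock: 20.82
position: [0.4283, 0.1643, 0.1747]
tool_rot: [-3.141, -0.001, 1.703]
force: [-0.1, -1.0, 0.0]
grip_width: 0.0855
finger_force: 0.0
clock: 20.95
position: [0.4295, 0.1597, 0.1751]
tool_rot: [-3.141, 0.001, 1.696]
force: [-0.4, 0.0, 0.5]
grip_width: 0.0853
finger_force: 0.0
{'stone_medium': array([ 0.4302,  0.1598, -1.4331,  0.0219])}
t 21.05 p [0.4298 0.159  0.1752] rot [-3.141  0.     1.694] w 0.0852
wz -0.015 then dx dy dz cm [ 0.08  0.05 16.72]
before-turn dx dy [0.08 0.05]
```

```bash
python3 -m handwheel '[{"dx":0.1,"dy":0.05,"dz":5,"wx":0,"wy":0,"wz":-0.015,"claw":100},{"dx":0,"dy":0,"dz":5,"wx":0,"wy":0,"wz":0,"claw":100},{"dx":0,"dy":0,"dz":4.3,"wx":0,"wy":0,"wz":0,"claw":100},{"dx":0,"dy":0,"dz":2.4,"wx":0,"wy":0,"wz":0,"claw":100},{"dx":0,"dy":0,"dz":0,"wx":0,"wy":0,"wz":0,"claw":100},{"dx":0,"dy":0,"dz":0,"wx":0,"wy":0,"wz":0,"claw":0},{"dx":0,"dy":0,"dz":0,"wx":0,"wy":0,"wz":0,"claw":0},{"dx":0,"dy":0,"dz":0,"wx":0,"wy":0,"wz":0,"claw":0}]' 80
python3 -m handwheel '[{"dx":0,"dy":0,"dz":0,"wx":0,"wy":0,"wz":0,"claw":0},{"dx":0,"dy":0,"dz":0,"wx":0,"wy":0,"wz":0,"claw":0}]'
python3 -m handwheel '[{"dx":0,"dy":0,"dz":-2,"wx":0,"wy":0,"wz":0,"claw":0},{"dx":0,"dy":0,"dz":-5,"wx":0,"wy":0,"wz":0,"claw":0},{"dx":0,"dy":0,"dz":-5,"wx":0,"wy":0,"wz":0,"claw":0},{"dx":0,"dy":0,"dz":-5,"wx":0,"wy":0,"wz":0,"claw":0},{"dx":0,"dy":0,"dz":0,"wx":0,"wy":0,"wz":0,"claw":0}]' 
python3 - <<'E'
from h import *
go(.4895,-.323,.17,.08)
E
```

```text
clock: 22.05
position: [0.4305, 0.1614, 0.0097]
tool_rot: [3.14, -0.001, 1.711]
force: [-4.8, -3.3, 20.8]
grip_width: 0.0481
finger_force: 79.6
clock: 22.3
position: [0.4305, 0.1614, 0.0098]
tool_rot: [3.14, -0.001, 1.71]
force: [-2.9, -3.3, 20.3]
grip_width: 0.048
finger_force: 79.7
clock: 22.92
position: [0.4312, 0.162, 0.1817]
tool_rot: [3.136, -0.003, 1.711]
force: [-0.3, -0.3, -4.6]
grip_width: 0.048
finger_force: 86.5
t 22.93 p [0.4312 0.162  0.1817] rot [ 3.136e+00 -3.000e-03  1.711e+00] w 0.048
wz 1.631 then dx dy dz cm [ 1.94 48.81  1.17]
before-turn dx dy [-48.84  -1.  ]
```

```bash
python3 -m handwheel '[{"dx":0,"dy":0,"dz":0,"wx":0,"wy":0,"wz":0.181,"claw":0},{"dx":0,"dy":0,"dz":0,"wx":0,"wy":0,"wz":0.181,"claw":0},{"dx":0,"dy":0,"dz":0,"wx":0,"wy":0,"wz":0.181,"claw":0},{"dx":0,"dy":0,"dz":0,"wx":0,"wy":0,"wz":0.181,"claw":0},{"dx":0,"dy":0,"dz":0,"wx":0,"wy":0,"wz":0.181,"claw":0},{"dx":0,"dy":0,"dz":0,"wx":0,"wy":0,"wz":0.181,"claw":0},{"dx":0,"dy":0,"dz":0,"wx":0,"wy":0,"wz":0.181,"claw":0},{"dx":0,"dy":0,"dz":0,"wx":0,"wy":0,"wz":0.181,"claw":0}]' 
python3 -m handwheel '[{"dx":0,"dy":0,"dz":0,"wx":0,"wy":0,"wz":0.181,"claw":0},{"dx":0.2,"dy":4.9,"dz":0,"wx":0,"wy":0,"wz":0,"claw":0},{"dx":0.2,"dy":4.9,"dz":0,"wx":0,"wy":0,"wz":0,"claw":0},{"dx":0.2,"dy":4.9,"dz":0,"wx":0,"wy":0,"wz":0,"claw":0},{"dx":0.2,"dy":4.9,"dz":0,"wx":0,"wy":0,"wz":0,"claw":0},{"dx":0.2,"dy":4.9,"dz":0,"wx":0,"wy":0,"wz":0,"claw":0},{"dx":0.2,"dy":4.9,"dz":0,"wx":0,"wy":0,"wz":0,"claw":0},{"dx":0.2,"dy":4.9,"dz":0,"wx":0,"wy":0,"wz":0,"claw":0}]' 
python3 -m handwheel '[{"dx":0.2,"dy":4.9,"dz":0,"wx":0,"wy":0,"wz":0,"claw":0},{"dx":0.2,"dy":4.9,"dz":0,"wx":0,"wy":0,"wz":0,"claw":0},{"dx":0.2,"dy":4.7,"dz":0,"wx":0,"wy":0,"wz":0,"claw":0},{"dx":0,"dy":0,"dz":0,"wx":0,"wy":0,"wz":0,"claw":0},{"dx":0,"dy":0,"dz":0,"wx":0,"wy":0,"wz":0,"claw":0}]' 
python3 - <<'E'
from h import *
P,V=look(('scene','side'),('base_medium',));print(P)
zs=monitor.observe()['position'][2]-.0097
P2,V2=look(('wrist',),('stone_medium',),zs);print(P2)
cv2.imwrite('pics/w5.png',V2['stone_medium'][0][0]['frame'])
go(.4895,-.323,.0197,.08)
E
```

```text
clock: 23.92
position: [0.4293, 0.161, 0.1776]
tool_rot: [3.141, 0.001, 0.257]
force: [0.5, 0.3, -3.9]
grip_width: 0.0477
finger_force: 86.4
clock: 24.92
position: [0.4714, -0.1809, 0.1774]
tool_rot: [-3.141, 0.001, 0.082]
force: [0.9, 1.5, -3.4]
grip_width: 0.048
finger_force: 86.4
clock: 25.55
position: [0.4891, -0.323, 0.1773]
tool_rot: [-3.141, 0.001, 0.081]
force: [-0.1, 1.0, -3.5]
grip_width: 0.0479
finger_force: 86.5
{'base_medium': array([ 0.4885, -0.3234,  0.0808,  0.0375])}
{'stone_medium': array([ 0.4874, -0.3219,  0.0813,  0.2202])}
t 25.85 p [ 0.49   -0.3228  0.1783] rot [-3.141 -0.     0.083] w 0.048
wz 0.003 then dx dy dz cm [-0.05  0.02 15.86]
before-turn dx dy [-0.05  0.02]
```

View pics/w5.png

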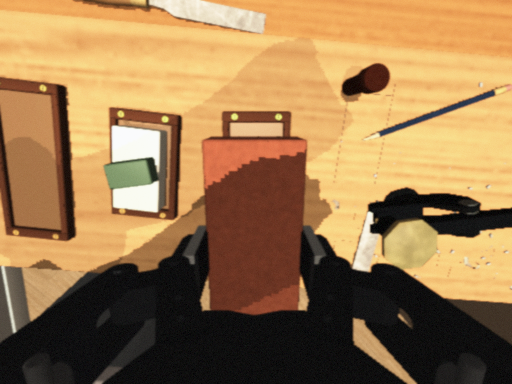

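The slurry stone sits on the white stone (130,172), and the terracotta one is aligned over the middle base (257,125). Lowering it.

```bash
python3 -m handwheel '[{"dx":0,"dy":0,"dz":4,"wx":0,"wy":0,"wz":0,"claw":0},{"dx":0,"dy":0,"dz":4,"wx":0,"wy":0,"wz":0,"claw":0},{"dx":0,"dy":0,"dz":3.5,"wx":0,"wy":0,"wz":0,"claw":0},{"dx":0,"dy":0,"dz":2,"wx":0,"wy":0,"wz":0,"claw":0},{"dx":0,"dy":0,"dz":1,"wx":0,"wy":0,"wz":0,"claw":0},{"dx":0,"dy":0,"dz":0.6,"wx":0,"wy":0,"wz":0,"claw":0},{"dx":0,"dy":0,"dz":0.5,"wx":0,"wy":0,"wz":0,"claw":0},{"dx":0,"dy":0,"dz":0,"wx":0,"wy":0,"wz":0,"claw":0}]'
python3 -m handwheel '[{"dx":0,"dy":0,"dz":0.15,"wx":0,"wy":0,"wz":0,"claw":0},{"dx":0,"dy":0,"dz":0.1,"wx":0,"wy":0,"wz":0,"claw":0},{"dx":0,"dy":0,"dz":0.05,"wx":0,"wy":0,"wz":0,"claw":0},{"dx":0,"dy":0,"dz":0,"wx":0,"wy":0,"wz":0,"claw":0}]'
```

```text
clock: 26.85
position: [0.4899, -0.3236, 0.0226]
tool_rot: [3.141, -0.0, 0.082]
force: [-0.2, 0.3, -3.3]
grip_width: 0.0477
finger_force: 86.3
clock: 27.35
position: [0.4898, -0.3235, 0.0199]
tool_rot: [-3.142, -0.001, 0.082]
force: [-1.7, 2.8, 7.7]
grip_width: 0.048
finger_force: 87.8
```

```bash
python3 -m handwheel '[{"dx":0,"dy":0,"dz":-0.05,"wx":0,"wy":0,"wz":0,"claw":70},{"dx":0,"dy":0,"dz":0,"wx":0,"wy":0,"wz":0,"claw":85},{"dx":0,"dy":0,"dz":0,"wx":0,"wy":0,"wz":0,"claw":100},{"dx":0,"dy":0,"dz":-2,"wx":0,"wy":0,"wz":0,"claw":100},{"dx":0,"dy":0,"dz":-5,"wx":0,"wy":0,"wz":0,"claw":100},{"dx":0,"dy":0,"dz":-5,"wx":0,"wy":0,"wz":0,"claw":100},{"dx":0,"dy":0,"dz":-5,"wx":0,"wy":0,"wz":0,"claw":100},{"dx":0,"dy":0,"dz":0,"wx":0,"wy":0,"wz":0,"claw":100}]'
python3 - <<'E'
from h import *
P,V=look(('wrist','side'),('stone_medium',),.01);print([fit('stone_medium',[v],.01) for v in V['stone_medium']])
P,V=look(('wrist',),('base_medium',));print(P)
go(.5697,.3648,.19,1.622)
E
```

```text
clock: 28.35
position: [0.4908, -0.3246, 0.1945]
tool_rot: [3.139, -0.005, 0.081]
force: [0.8, -0.2, 0.3]
grip_width: 0.0852
finger_force: 0.0
[array([ 0.4874, -0.3235,  0.0865,  0.024 ]), array([ 0.4873, -0.3209,  0.1051,  0.0871])]
{'base_medium': array([ 0.4884, -0.3241,  0.08  ,  1.3936])}
t 28.65 p [ 0.4893 -0.3233  0.1892] rot [-3.141e+00  1.000e-03  8.200e-02] w 0.0853
wz -1.54 then dx dy dz cm [68.31 11.55 -0.08]
before-turn dx dy [ 13.62 -67.93]
```

Bedded within about 1 mm. On to the dark grey stone.

```bash
python3 -m handwheel '[{"dx":1.1,"dy":-5.7,"dz":0,"wx":0,"wy":0,"wz":0,"claw":100},{"dx":1.1,"dy":-5.7,"dz":0,"wx":0,"wy":0,"wz":0,"claw":100},{"dx":1.1,"dy":-5.7,"dz":0,"wx":0,"wy":0,"wz":0,"claw":100},{"dx":1.1,"dy":-5.7,"dz":0,"wx":0,"wy":0,"wz":0,"claw":100},{"dx":1.1,"dy":-5.7,"dz":0,"wx":0,"wy":0,"wz":0,"claw":100},{"dx":1.1,"dy":-5.7,"dz":0,"wx":0,"wy":0,"wz":0,"claw":100},{"dx":1.1,"dy":-5.7,"dz":0,"wx":0,"wy":0,"wz":0,"claw":100},{"dx":1.1,"dy":-5.7,"dz":0,"wx":0,"wy":0,"wz":0,"claw":100}]'
python3 -m handwheel '[{"dx":1.2,"dy":-5.6,"dz":0,"wx":0,"wy":0,"wz":0,"claw":100},{"dx":1.2,"dy":-5.6,"dz":0,"wx":0,"wy":0,"wz":0,"claw":100},{"dx":1.2,"dy":-5.6,"dz":0,"wx":0,"wy":0,"wz":0,"claw":100},{"dx":1.2,"dy":-5.5,"dz":0,"wx":0,"wy":0,"wz":0,"claw":100},{"dx":0,"dy":0,"dz":0,"wx":0,"wy":0,"wz":-0.171,"claw":100},{"dx":0,"dy":0,"dz":0,"wx":0,"wy":0,"wz":-0.171,"claw":100},{"dx":0,"dy":0,"dz":0,"wx":0,"wy":0,"wz":-0.171,"claw":100},{"dx":0,"dy":0,"dz":0,"wx":0,"wy":0,"wz":-0.171,"claw":100}]'
python3 -m handwheel '[{"dx":0,"dy":0,"dz":0,"wx":0,"wy":0,"wz":-0.171,"claw":100},{"dx":0,"dy":0,"dz":0,"wx":0,"wy":0,"wz":-0.171,"claw":100},{"dx":0,"dy":0,"dz":0,"wx":0,"wy":0,"wz":-0.171,"claw":100},{"dx":0,"dy":0,"dz":0,"wx":0,"wy":0,"wz":-0.171,"claw":100},{"dx":0,"dy":0,"dz":0,"wx":0,"wy":0,"wz":-0.171,"claw":100},{"dx":0,"dy":0,"dz":0,"wx":0,"wy":0,"wz":0,"claw":100},{"dx":0,"dy":0,"dz":0,"wx":0,"wy":0,"wz":0,"claw":100}]'
python3 - <<'E'
from h import *
P,V=look(('wrist',),('stone_coarse',));print(P)
x,y,a,_=P['stone_coarse'];go(x,y,.008,a+(np.pi if a<0 else 0))
E
```

```text
clock: 29.65
position: [0.5399, 0.1399, 0.1893]
tool_rot: [3.141, 0.001, 0.082]
force: [1.4, -0.0, 0.6]
grip_width: 0.0852
finger_force: 0.0
clock: 30.65
position: [0.5696, 0.364, 0.1889]
tool_rot: [3.141, 0.001, 0.771]
force: [1.1, 0.0, 1.3]
grip_width: 0.0855
finger_force: 0.0
clock: 31.52
position: [0.5697, 0.3641, 0.1894]
tool_rot: [-3.141, 0.0, 1.616]
force: [-1.0, -0.6, -0.2]
grip_width: 0.0856
finger_force: 0.0
{'stone_coarse': array([ 0.5702,  0.3642, -1.5138,  0.0226])}
t 31.62 p [0.5697 0.3643 0.1895] rot [-3.141  0.     1.618] w 0.0855
wz -0.01 then dx dy dz cm [-1.000e-02  5.000e-02  1.815e+01]
before-turn dx dy [-0.01  0.05]
```

```bash
python3 -m handwheel '[{"dx":0,"dy":0.05,"dz":5,"wx":0,"wy":0,"wz":-0.01,"claw":100},{"dx":0,"dy":0,"dz":5,"wx":0,"wy":0,"wz":0,"claw":100},{"dx":0,"dy":0,"dz":5,"wx":0,"wy":0,"wz":0,"claw":100},{"dx":0,"dy":0,"dz":3.1,"wx":0,"wy":0,"wz":0,"claw":100},{"dx":0,"dy":0,"dz":0,"wx":0,"wy":0,"wz":0,"claw":100},{"dx":0,"dy":0,"dz":0,"wx":0,"wy":0,"wz":0,"claw":0},{"dx":0,"dy":0,"dz":0,"wx":0,"wy":0,"wz":0,"claw":0},{"dx":0,"dy":0,"dz":0,"wx":0,"wy":0,"wz":0,"claw":0}]' 80
python3 -m handwheel '[{"dx":0,"dy":0,"dz":0,"wx":0,"wy":0,"wz":0,"claw":0},{"dx":0,"dy":0,"dz":0,"wx":0,"wy":0,"wz":0,"claw":0}]'
python3 -m handwheel '[{"dx":0,"dy":0,"dz":-2,"wx":0,"wy":0,"wz":0,"claw":0},{"dx":0,"dy":0,"dz":-5,"wx":0,"wy":0,"wz":0,"claw":0},{"dx":0,"dy":0,"dz":-5,"wx":0,"wy":0,"wz":0,"claw":0},{"dx":0,"dy":0,"dz":-5,"wx":0,"wy":0,"wz":0,"claw":0},{"dx":0,"dy":0,"dz":0,"wx":0,"wy":0,"wz":0,"claw":0}]' 
python3 - <<'E'
from h import *
go(.484,-.063,.17,-.032)
E
```

```text
clock: 32.62
position: [0.5711, 0.3649, 0.0109]
tool_rot: [3.14, -0.001, 1.63]
force: [-2.4, -1.0, 12.8]
grip_width: 0.0481
finger_force: 83.1
clock: 32.88
position: [0.5711, 0.365, 0.0109]
tool_rot: [3.14, -0.002, 1.63]
force: [-2.8, -1.4, 12.4]
grip_width: 0.0479
finger_force: 83.1
clock: 33.5
position: [0.572, 0.3652, 0.1845]
tool_rot: [3.135, -0.004, 1.63]
force: [1.5, -0.2, -4.4]
grip_width: 0.0477
finger_force: 84.3
t 33.5 p [0.572  0.3652 0.1845] rot [ 3.135 -0.004  1.63 ] w 0.0477
wz 1.662 then dx dy dz cm [-7.42 43.08  1.45]
before-turn dx dy [-42.22 -11.33]
```

```bash
python3 -m handwheel '[{"dx":0,"dy":0,"dz":0,"wx":0,"wy":0,"wz":0.185,"claw":0},{"dx":0,"dy":0,"dz":0,"wx":0,"wy":0,"wz":0.185,"claw":0},{"dx":0,"dy":0,"dz":0,"wx":0,"wy":0,"wz":0.185,"claw":0},{"dx":0,"dy":0,"dz":0,"wx":0,"wy":0,"wz":0.185,"claw":0},{"dx":0,"dy":0,"dz":0,"wx":0,"wy":0,"wz":0.185,"claw":0},{"dx":0,"dy":0,"dz":0,"wx":0,"wy":0,"wz":0.185,"claw":0},{"dx":0,"dy":0,"dz":0,"wx":0,"wy":0,"wz":0.185,"claw":0},{"dx":0,"dy":0,"dz":0,"wx":0,"wy":0,"wz":0.185,"claw":0}]' 
python3 -m handwheel '[{"dx":0,"dy":0,"dz":0,"wx":0,"wy":0,"wz":0.182,"claw":0},{"dx":-0.8,"dy":4.8,"dz":0,"wx":0,"wy":0,"wz":0,"claw":0},{"dx":-0.8,"dy":4.8,"dz":0,"wx":0,"wy":0,"wz":0,"claw":0},{"dx":-0.8,"dy":4.8,"dz":0,"wx":0,"wy":0,"wz":0,"claw":0},{"dx":-0.8,"dy":4.8,"dz":0,"wx":0,"wy":0,"wz":0,"claw":0},{"dx":-0.8,"dy":4.8,"dz":0,"wx":0,"wy":0,"wz":0,"claw":0},{"dx":-0.8,"dy":4.8,"dz":0,"wx":0,"wy":0,"wz":0,"claw":0},{"dx":-0.8,"dy":4.8,"dz":0,"wx":0,"wy":0,"wz":0,"claw":0}]' 
python3 -m handwheel '[{"dx":-0.8,"dy":4.8,"dz":0,"wx":0,"wy":0,"wz":0,"claw":0},{"dx":-0.8,"dy":4.6,"dz":0,"wx":0,"wy":0,"wz":0,"claw":0},{"dx":0,"dy":0,"dz":0,"wx":0,"wy":0,"wz":0,"claw":0},{"dx":0,"dy":0,"dz":0,"wx":0,"wy":0,"wz":0,"claw":0}]' 
python3 - <<'E'
from h import *
zs=monitor.observe()['position'][2]-.0109
P2,V2=look(('wrist',),('stone_coarse',),zs);print(P2)
cv2.imwrite('pics/w6.png',V2['stone_coarse'][0][0]['frame'] if V2['stone_coarse'] else optics.grab_frame('wrist')['frame'])
go(.484,-.063,.0209,-.032)
E
```

```text
clock: 34.5
position: [0.5698, 0.3642, 0.1786]
tool_rot: [3.142, 0.001, 0.144]
force: [0.3, -0.0, -3.5]
grip_width: 0.0479
finger_force: 84.2
clock: 35.5
position: [0.5029, 0.0289, 0.1788]
tool_rot: [-3.141, 0.0, -0.031]
force: [1.5, -0.9, -3.5]
grip_width: 0.0476
finger_force: 84.2
clock: 36.0
position: [0.4848, -0.0627, 0.1788]
tool_rot: [-3.141, 0.0, -0.031]
force: [0.0, -0.1, -3.1]
grip_width: 0.0478
finger_force: 84.4
{'stone_coarse': array([ 0.4833, -0.0618, -0.0305,  0.2514])}
t 36.1 p [ 0.485  -0.0621  0.1787] rot [-3.141  0.    -0.03 ] w 0.0478
wz 0.002 then dx dy dz cm [-0.09  0.09 15.78]
before-turn dx dy [-0.09  0.09]
```

View pics/w6.png

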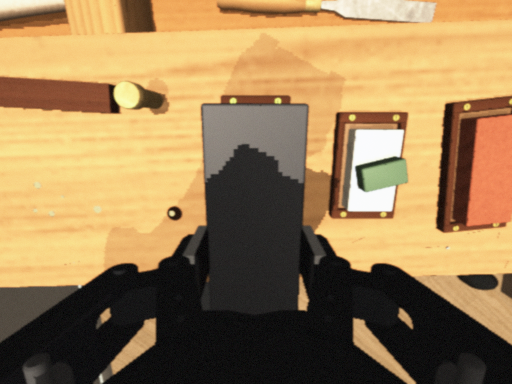

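The dark stone (255,200) is aligned over the longest base (255,98); the other stones, off-cut and dog look undisturbed. Lowering it.

```bash
python3 -m handwheel '[{"dx":0,"dy":0.1,"dz":4,"wx":0,"wy":0,"wz":0,"claw":0},{"dx":0,"dy":0,"dz":4,"wx":0,"wy":0,"wz":0,"claw":0},{"dx":0,"dy":0,"dz":3.5,"wx":0,"wy":0,"wz":0,"claw":0},{"dx":0,"dy":0,"dz":2,"wx":0,"wy":0,"wz":0,"claw":0},{"dx":0,"dy":0,"dz":1,"wx":0,"wy":0,"wz":0,"claw":0},{"dx":0,"dy":0,"dz":0.6,"wx":0,"wy":0,"wz":0,"claw":0},{"dx":0,"dy":0,"dz":0.4,"wx":0,"wy":0,"wz":0,"claw":0},{"dx":0,"dy":0,"dz":0,"wx":0,"wy":0,"wz":0,"claw":0}]'
python3 -m handwheel '[{"dx":0,"dy":0,"dz":0.15,"wx":0,"wy":0,"wz":0,"claw":0},{"dx":0,"dy":0,"dz":0.1,"wx":0,"wy":0,"wz":0,"claw":0},{"dx":0,"dy":0,"dz":0.05,"wx":0,"wy":0,"wz":0,"claw":0},{"dx":0,"dy":0,"dz":0,"wx":0,"wy":0,"wz":0,"claw":0}]'
```

```text
clock: 37.1
position: [0.485, -0.0641, 0.024]
tool_rot: [-3.142, -0.0, -0.031]
force: [-0.7, -0.0, -3.4]
grip_width: 0.0475
finger_force: 84.2
clock: 37.6
position: [0.4849, -0.0642, 0.021]
tool_rot: [-3.141, -0.0, -0.031]
force: [-1.6, 1.0, 2.9]
grip_width: 0.0478
finger_force: 84.9
```

```bash
python3 -m handwheel '[{"dx":0,"dy":0,"dz":0,"wx":0,"wy":0,"wz":0,"claw":70},{"dx":0,"dy":0,"dz":0,"wx":0,"wy":0,"wz":0,"claw":85},{"dx":0,"dy":0,"dz":0,"wx":0,"wy":0,"wz":0,"claw":100},{"dx":0,"dy":0,"dz":-2,"wx":0,"wy":0,"wz":0,"claw":100},{"dx":0,"dy":0,"dz":-5,"wx":0,"wy":0,"wz":0,"claw":100},{"dx":0,"dy":0,"dz":-5,"wx":0,"wy":0,"wz":0,"claw":100},{"dx":0,"dy":0,"dz":-5,"wx":0,"wy":0,"wz":0,"claw":100},{"dx":0,"dy":0,"dz":0,"wx":0,"wy":0,"wz":0,"claw":100}]'
python3 - <<'E'
from h import *
for k,z in(('stone_coarse',.01),('slurry_stone',.035)):
    P,V=look(('wrist',),(k,),z);print(P)
a=optics.grab_frame('wrist')['frame'];b=optics.grab_frame('side')['frame'][80:320,140:460]
cv2.imwrite('pics/e.png',np.vstack([cv2.resize(a,(400,300)),cv2.resize(b,(400,300))]))
E
```

```text
clock: 38.6
position: [0.4862, -0.0642, 0.1935]
tool_rot: [-3.141, -0.005, -0.031]
force: [0.8, 0.2, -0.8]
grip_width: 0.0852
finger_force: 0.0
{'stone_coarse': array([ 0.4832, -0.0637, -0.0315,  0.0216])}
{'slurry_stone': array([ 0.4923, -0.1943, -1.3757,  0.0661])}
```

View pics/e.png

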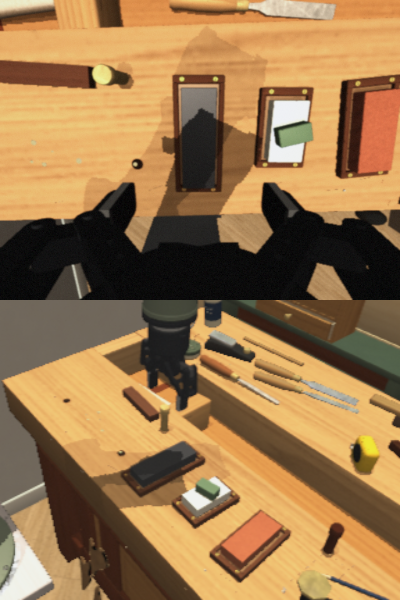

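All three stones lie in their beds: dark grey (198,130), white with the slurry stone on it (290,133), and terracotta (378,130). The arm is clear.

```bash
python3 -c "
from h import *
print(job_done())"
```

```text
the job is handed in; nothing more can be done
None
```

The job is handed in at about 39 s of the 102 s allowed: all three stones are bedded within about 1 mm of centre, the slurry stone is on the middle of the white one, and the off-cut and bench dog look undisturbed; the hand-in returned no verdict.

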